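# Refit the lever's return spring on the soil-sample trimmer

## Task

Put the return spring back on the green trimmer: take the spring from its wooden cradle, drop the bent hook at its red end through the hole in the yellow lever, then pull the blue end out and slip its eye down over the spring post, under the post's head. Let go, so that the stretched spring holds the lever against its stop, and leave the stopwatch, the tape roll and the brass weight where they are.

Things in the scene. Friction and masses are not known exactly. Their poses are not given: they have to be found in the camera images.
- base: Green base plate of the trimmer, 280 x 140 x 12 mm, fixed. Origin: centre of its underside. x runs from the lever towards the spring post, z up. The working line is parallel to x at y = +20 mm; with the lever on its stop the hole is on it at x = -98 mm. An aluminium block, top 56 mm above the bench, stands at x = -20 to +90, y = -64 to -36 mm.
- slot_mid (a point): Middle of the black clamp slot, on the plate's top face and the working line, 205 mm along x from the hole of the lever on its stop; axes as base. The post stands on the line up to 10 mm either way along x from here: not reported, feel or look for it. Heights from here: stem 14 mm wide up to a shoulder at 36, neck 8 wide to 45, head 12 wide to 51 mm. Rigid. Eye home: centre about 39 mm up.
- lever (a joint): Yellow lever that swings level about an upright pivot, rad. 0 = against its stop (tip nearest the post); it grows as the tip swings away from the post, up to 0.5. A little friction (0.1 N m) keeps it where it is left; a pull of about 2 N on the tip moves it.
- lever_hole (a point): Centre of the mouth (top face, 44 mm above the bench) of the 12 mm round hole through the yellow lever's tip (30 x 30 x 10 mm), 70 mm from the pivot, which lies to the base's -y side. z up. It is clear for 32 mm from the mouth down to the plate.
- hook_grip (a point): Centre of the spring's red end block (38 mm long, 18 x 18 mm), to grip the hook end. x along the spring from hook to eye, z up, lying in the cradle (axis 55 mm above the bench) as at work. The hook's 6 mm thick leg hangs from the axis 37 mm behind this (-x), 35 mm deep, tip slanted 6 mm to +x. Hooked home, the axis is about 53 mm above the bench. Spring 150 g, balance point 68 mm from the leg.
- hook_tip (a point): Bottom middle of the hook's leg, 1 mm above its very end: 31 mm behind hook_grip along the spring and 34 mm below the axis. Axes as hook_grip.
- eye_grip (a point): Centre of the blue square end block of the spring (38 mm long, 18 x 18 mm), where the eye end is gripped; 90 mm from hook_grip with the spring closed. Axes as hook_grip.
- eye (a point): Centre of the flat round eye at the blue end, 38 mm beyond eye_grip along x, lying level; inner diameter 18 mm, outer 28 mm, wire 5 mm thick. With the spring closed it is 165 mm from the leg's axis.
- spring_end (a joint): Stretch of the spring, m: 0 closed, at most 0.07. It pulls with about 5 N as soon as it opens and 0.22 N more for each mm.
- rest_mid (a point): Middle of the top of the black cross bar (50 mm wide, 8 mm along x, top 43 mm above the bench) on the working line, that keeps the hooked but still unstretched spring about level. Axes as base.
- stopwatch: Grey stopwatch, 70 x 62 x 18 mm, loose; origin under its middle.
- tape_roll: Black tape roll lying flat, 56 mm across, 19 mm high, loose; origin under its middle.
- brass_weight: Brass knobbed weight, 32 mm across, 46 mm high, loose; origin under its middle.

How it is judged:
By the outcome, as a careful person would: the job done as asked, in the order asked, and still so for the second after the job is handed in, with the robot touching nothing.
It also fails if it takes over 59 s, if anything falls off the work surface, if the arm or the gripper's body presses on something with over 40 N, if the wrist force passes 120 N, or if a joint passes its speed limit or range.

## Robot

A 7-joint arm with a two-finger parallel gripper is mounted at the origin on the work surface; the furniture and walls round the work are solid. World frame = base frame: x ahead of the robot, y to its left, z up, the work surface at z = 0. Lengths are in m, angles in rad, forces in N, time in s.
With the tool pointing down it reaches from about 0.425 to 0.925 m from the base axis. Payload 6.8 kg.
Tool frame: the origin (TCP) lies at the very end of the fingers, on their centre line; the grasp point (between the pads) lies bot.grip_point_offset behind it (bot.grip_point_offset is the distance from the TCP to the grasp point, in m); z points along the fingers, y is the line along which they close (so a half turn about z gives the same grasp; the last joint's range is limited). The gripper opens to 85 mm and grips with 20 to 120 N. Pads are 22 mm wide; open, the fingers measure 114 mm over their backs; the gripper's body (76 mm by 85 mm) begins 54 mm behind the grasp point. The pads swing forward as they close: fully open they stand 13 mm farther back than shut.
Start: joints at [1.163, 0.477, 0.022, 1.555, -0.011, 1.109, -0.083], TCP at [0.199, -0.645, 0.203] pointing down, gripper open.
Joint ranges: [-2.96, 2.96], [-0.34, 2.1], [-1.41, 1.46], [0.24, 2.44], [-1.37, 4.51], [0.17, 1.92], [-2.96, 2.96]. Speed limits (rad/s): [2.39, 2.39, 3.14, 3.14, 3.14, 3.14, 3.14].

## Interface

Orientations are given as a unit quaternion [w, x, y, z].
In Python, from station import bot, imaging gives the robot as it stands. The module is installed in compiled form; this text tells all that it offers.
- The arm moves only by the tool carry_out, never from a script. Its argument "targets" is one flat list of numbers, 5 for each row, row after row: the closure in counts, from 0 (fully open) to 255 (shut), then the shift along the world's x, y, z in mm, then the turn about the world's z in degrees. A call has 1 to 20 rows; each row shifts and turns the commanded pose from where the row before left it; what a row does not reach is not made up. A row lasts 1/10 s, in which the tool goes at most 50 mm and 8.59 degrees, less where a joint would pass 70% of its speed; a pose out of reach is approached as far as the arm can. A call is refused whole if a number of a shift passes 50 or a number of a turn 8.59, either way. A call with a gripper value outside its range is refused whole. The fingers move at their own pace and stop on an object; "newtons" is the grip in N (left out, the last holds). Time passes only in rows, so rows that do not move let the fingers close. It gives the time, the measured TCP pose, the force, the opening and the grip force at its end, in the units of the state.
- bot.get_obs(): the state, without advancing time (a new reading comes with each control period).
- imaging.read_camera(name): name is "scene" or "top"; returns a dict with "frame" (400x640x3 uint8, red, green, blue), "fov_y" (degrees; the focal length in pixels is half the picture's height over the tangent of half this angle, whatever the lens; pixels are square), "cx", "cy" (the principal point, pixels), "k1" (the pictures are not rectified: a ray, as slopes to the right and down, at radius r is drawn at 1 + k1 r^2 times it, then the intrinsics apply), "pose" (4x4, takes a point from camera to world coordinates). Camera axes: x right, y up, looking along -z (the intrinsics and any distortion apply to the point x, -y, -z); pixel columns grow to the right and rows downward; lengths in m; the calibration is good to about 2 mm. A picture is of the moment at which its call begins. There is no depth.
- bot.hand_in(): hands the job in; it is judged then, once.
The state is a dict: "t": time; "q": joint angles; "joint_vel": joint speeds; "joint_torque": joint torques, N m; "eef_pos": TCP position; "tool_rot": TCP orientation; "contact_force": force on the tool from outside, world axes, zero at the start; "torque": the same for the moment, N m; "gripper_width": opening from 0.0 (shut) to 1.0 (fully open); "grasp_force": force on a finger pad.
Only numpy, scipy, OpenCV 4.12 (cv2) and the standard library are available. Lean on these libraries where they do the work, as an engineer would, in place of code of your own. Each camera call takes 0.05 s, during which the arm holds its last target. There are 200 camera calls.

## Working session

There is one attempt and no reset: what is moved stays moved. The work goes in short steps, Python scripts to look and compute and a tool call to move; the robot and the scene stay as the last step left them, time stands still between calls to the robot, and variables do not carry over. Pictures are saved under pics/ and viewed, at most 10 in all, crops included, and the job is handed in when it is done.

Besides the shell and the picture viewer there is one more tool, called after ">>>" as name(argument=value, ...) on one line, values as JSON. carry_out: Moves the arm, as the interface text tells. Its arguments: {"type":"object","properties":{"targets":{"type":"array","items":{"type":"number"}},"newtons":{"type":"number"}},"required":["targets"]}

```bash
mkdir -p pics; cat > h.py <<'E'
import numpy as np, cv2
from station import bot, imaging
def cam(n):
    c=imaging.read_camera(n); h,w=c["frame"].shape[:2]
    c["f"]=h/2/np.tan(np.radians(c["fov_y"])/2); return c
def px2w(c,u,v,z):
    d=np.array([(u-c["cx"])/c["f"],(v-c["cy"])/c["f"]]); rd=np.hypot(*d); r=rd
    for _ in range(30): r=rd/(1+c["k1"]*r*r)
    s=d*(r/rd if rd else 1); P=np.array(c["pose"]); D=P[:3,:3]@[s[0],-s[1],-1]; o=P[:3,3]
    return o+D*(z-o[2])/D[2]
def w2px(c,p):
    P=np.array(c["pose"]); q=P[:3,:3].T@(np.array(p)-P[:3,3]); s=np.array([q[0],-q[1]])/-q[2]
    s=s*(1+c["k1"]*(s@s)); return s*c["f"]+[c["cx"],c["cy"]]
E
python3 - <<'E'
from h import *
for n in("scene","top"):
    c=cam(n); cv2.imwrite(f"pics/{n}0.png",c["frame"][...,::-1]); print(n,c["fov_y"],c["cx"],c["cy"],c["k1"],np.round(c["pose"],3))
o=bot.get_obs(); print(o, bot.grip_point_offset)
E
```

```text
scene 57.85101239222908 327.4544160950515 198.22156487260574 -0.024566717759806154 [[-0.729  0.454 -0.512  0.124]
 [-0.685 -0.474  0.554  0.242]
 [ 0.008  0.754  0.657  0.635]
 [ 0.     0.     0.     1.   ]]
top 48.53006169086745 318.4355908365236 201.55187552364904 -0.03691138347087654 [[ 0.113  0.972 -0.205  0.351]
 [-0.994  0.111 -0.021 -0.215]
 [ 0.003  0.206  0.979  1.127]
 [ 0.     0.     0.     1.   ]]
{'t': 0.1, 'q': array([ 1.16288935,  0.47774953,  0.02232781,  1.55636493, -0.01149568,
        1.10928483, -0.08307182]), 'joint_vel': array([ 0.00133579, -0.00212506,  0.00033532, -0.00317011,  0.00068208,
       -0.00203531,  0.00010503]), 'joint_torque': array([ 3.77137359e-03, -5.97768545e+01,  1.61336828e+00, -2.81958872e+01,
        1.28455949e-02,  5.01941060e-03, -1.30049136e-05]), 'eef_pos': array([ 0.19917154, -0.64433196,  0.20179595]), 'tool_rot': array([-8.18798648e-04,  9.88780428e-01,  1.49373897e-01, -1.84497271e-04]), 'contact_force': array([0.64044267, 0.42459122, 0.20960521]), 'torque': array([0.04810936, 0.01822336, 0.02298426]), 'grasp_force': 0.0, 'gripper_width': 0.9974402404413636} 0.0187
```

View pics/scene0.png

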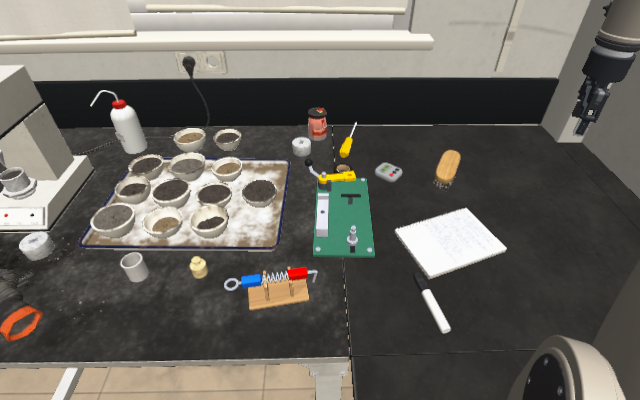

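View pics/top0.png

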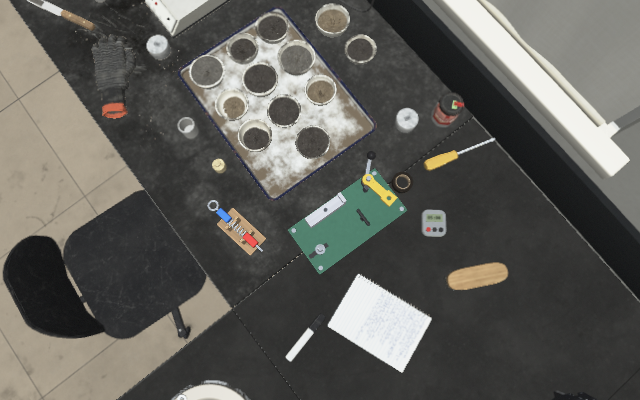

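Scene: spring cradle near (275,285) with the red end at (298,272) and blue at (251,281), base centred (343,215), post (352,237). Top: spring (235,226), base (348,220), post (320,249), lever (380,185). I'll enlarge both.

```bash
python3 - <<'E'
import cv2
a=cv2.imread("pics/top0.png")[140:290,195:415]; cv2.imwrite("pics/topc.png",cv2.resize(a,(792,540),interpolation=cv2.INTER_CUBIC))
a=cv2.imread("pics/scene0.png")[150:320,215:405]; cv2.imwrite("pics/scc.png",cv2.resize(a,(665,595),interpolation=cv2.INTER_CUBIC))
E
```

```text
(no output)
```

View pics/topc.png

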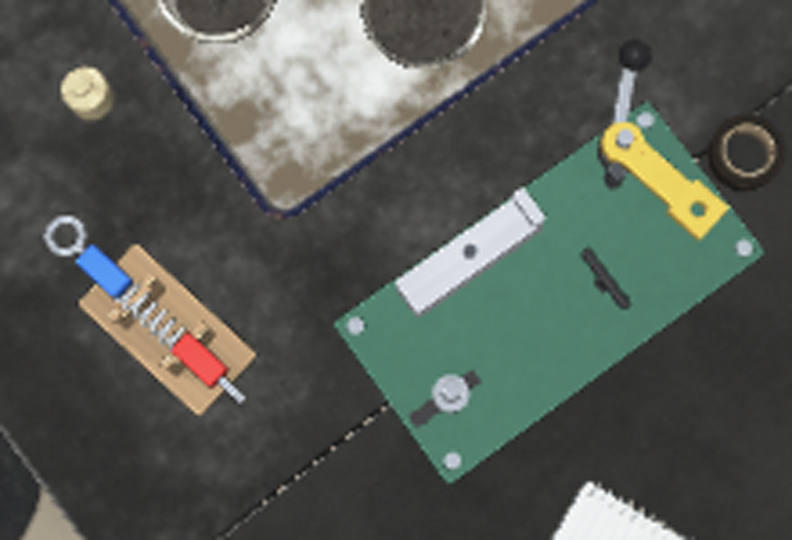

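View pics/scc.png

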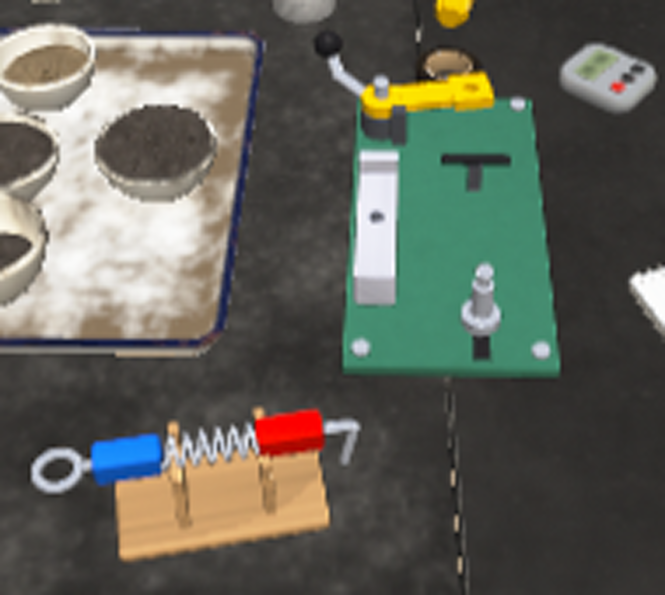

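Top crop (scale 3.6): base corners (447,483), (334,323), (648,102), (763,252), post head (451,390), hole (698,209), rest bar (606,278), red (200,357), blue (104,270), eye (66,236). Scene crop (scale 3.5): post head (485,270), red (290,432), blue (127,459), eye (57,469). Next I'll fit the poses from both views.

```bash
cat > fit.py <<'E'
from h import *
from scipy.optimize import least_squares
C={n:cam(n) for n in("scene","top")}
def hull_mask_c(c,pts):
    h=cv2.convexHull(np.array([w2px(c,p) for p in pts],np.float32)); m=cv2.moments(h); return np.array([m["m10"]/m["m00"],m["m01"]/m["m00"]])
def blob(c,lo,hi,roi):
    hsv=cv2.cvtColor(c["frame"],cv2.COLOR_RGB2HSV); m=cv2.inRange(hsv,lo,hi); z=np.zeros_like(m); x0,y0,x1,y1=roi; z[y0:y1,x0:x1]=m[y0:y1,x0:x1]
    n,l,s,ce=cv2.connectedComponentsWithStats(z); i=1+np.argmax(s[1:,4]); return ce[i],s[i,4]
def box(cx,cy,cz,yaw,L=.038,W=.018):
    e=[np.cos(yaw),np.sin(yaw)]
    return [(cx+a*L/2*e[0]-b*W/2*e[1],cy+a*L/2*e[1]+b*W/2*e[0],cz+d*W/2) for a in(-1,1) for b in(-1,1) for d in(-1,1)]
E
python3 - <<'E'
from fit import *
T=lambda u,v:np.array([195+u/3.6-.36,140+v/3.6-.36]); S=lambda u,v:np.array([215+u/3.5-.36,150+v/3.5-.36])
# base
obs=[("top",T(447,483),(.14,.07,.012)),("top",T(334,323),(.14,-.07,.012)),("top",T(648,102),(-.14,-.07,.012)),("top",T(763,252),(-.14,.07,.012)),
("scene",S(344,366),(.14,-.07,.012)),("scene",S(558,366),(.14,.07,.012)),("scene",S(533,100),(-.14,.07,.012))]
def tr(p,q): c,s=np.cos(p[2]),np.sin(p[2]); return (p[0]+c*q[0]-s*q[1],p[1]+s*q[0]+c*q[1],q[2])
f=lambda p:np.concatenate([w2px(C[n],tr(p,q))-o for n,o,q in obs])
p0=px2w(C["top"],*T(548,290),.012)
best=min((least_squares(f,[p0[0],p0[1],a]) for a in(-2,-1,0,1,2,3)),key=lambda r:r.cost)
p=best.x; print("base",p,np.degrees(p[2]),np.round(best.fun.reshape(-1,2),1))
def inv(w): d=np.array(w[:2])-p[:2]; c,s=np.cos(p[2]),np.sin(p[2]); return np.round(1000*np.array([c*d[0]+s*d[1],-s*d[0]+c*d[1]]),1)
for nm,n,uv,z in [("post","top",T(451,390),.063),("post","scene",S(485,270),.063),("hole","top",T(698,209),.044),("hole","scene",S(472,88),.044),("bar","top",T(606,278),.043),("bar","scene",S(476,159),.043),("tape","top",T(745,149),.019),("slot","top",T(446,397),.012)]:
    w=px2w(C[n],*uv,z); print(nm,n,w,inv(w))
# spring
r={}
for n,roi in(("top",(195,190,280,270)),("scene",(215,250,340,320))):
    r[n]=(blob(C[n],(0,140,90),(8,255,255),roi),blob(C[n],(100,120,60),(125,255,255),roi)); print(n,r[n])
def g(s):
    e=np.array([np.cos(s[2]),np.sin(s[2])]); o=[]
    for n in r:
        o+=[hull_mask_c(C[n],box(s[0],s[1],.055,s[2]))-r[n][0][0],hull_mask_c(C[n],box(*(s[:2]+.09*e),.055,s[2]))-r[n][1][0]]
    return np.concatenate(o)
a=px2w(C["top"],*T(200,357),.06);b=px2w(C["top"],*T(104,270),.06)
q=least_squares(g,[a[0],a[1],np.arctan2(b[1]-a[1],b[0]-a[0])]); print("spring",q.x,np.degrees(q.x[2]),np.round(q.fun,1))
e=np.array([np.cos(q.x[2]),np.sin(q.x[2])]); print("eye pred",w2px(C["top"],[*(q.x[:2]+.128*e),.055]),T(66,236),w2px(C["scene"],[*(q.x[:2]+.128*e),.055]),S(57,469))
for nm,uv,z in(("watch",(433,223),.018),("weight",(218,166),.046)): print(nm,px2w(C["top"],*uv,z))
print("holeworld",tr(p,(-.098,.02,.044)),"slot",tr(p,(.107,.02,.012)))
from scipy.spatial.transform import Rotation as R
o=bot.get_obs(); w,x,y,z=o["tool_rot"]; print("tool y dir",R.from_quat([x,y,z,w]).as_matrix()[:,1])
E
```

```text
base [ 0.5473045  -0.27116371 -3.9741277 ] -227.70074427275546 [[ 0.5  0.7]
 [-0.4 -0.1]
 [ 0.2 -0.9]
 [ 1.3  0.1]
 [-1.1  0.2]
 [ 0.7  1.3]
 [-0.4 -0.1]]
post top [ 0.46182125 -0.20904058  0.063     ] [103.5  21.4]
post scene [ 0.46325838 -0.20963779  0.063     ] [102.1  20.8]
hole top [ 0.60809711 -0.36539774  0.044     ] [-110.6   18.5]
hole scene [ 0.60791353 -0.36733856  0.044     ] [-111.9   19.9]
bar top [ 0.55260823 -0.30636724  0.043     ] [-29.6  19.8]
bar scene [ 0.55187552 -0.30639704  0.043     ] [-29.1  20.3]
tape top [ 0.66178481 -0.39891079  0.019     ] [-171.5    1.3]
slot top [ 0.46186266 -0.20583218  0.012     ] [105.8  19.2]
top ((array([249.75675676, 239.41441441]), np.int32(111)), (array([223.19469027, 214.79646018]), np.int32(113)))
scene ((array([297.48430493, 273.26008969]), np.int32(223)), (array([250.4789916 , 280.47478992]), np.int32(238)))
spring [ 0.46488824 -0.03944574  0.9614817 ] 55.08884365933406 [ 0.8 -0.3  0.6  0.2 -0.9  0.7 -0.3  1. ]
eye pred [212.81132396 204.93062512] [212.97333333 205.19555556] [230.24073625 284.7156434 ] [230.92571429 283.64      ]
watch [ 0.5615651  -0.48667323  0.018     ]
weight [0.6407182  0.07109127 0.046     ]
holeworld (np.float64(0.5984659899340431), np.float64(-0.35710846824433934), 0.044) slot (np.float64(0.460500394278338), np.float64(-0.2054823015864485), 0.012)
tool y dir [ 0.2953572  -0.95538619 -0.00116303]
```

```bash
python3 - <<'E'
from fit import *
T=lambda u,v:np.array([195+u/3.6-.36,140+v/3.6-.36]); S=lambda u,v:np.array([215+u/3.5-.36,150+v/3.5-.36])
s=np.array([.46489,-.03945]);a=.9615;e=np.array([np.cos(a),np.sin(a)]);n=np.array([-e[1],e[0]])
for t,c in(((203,328),(258,410)),((152,283),(173,425)),((172,362),(268,460)),((120,313),(180,470))):
    best=min((np.linalg.norm(px2w(C["top"],*T(*t),z)-px2w(C["scene"],*S(*c),z)),z) for z in np.arange(0,.1,.002)); z=best[1]
    w=(px2w(C["top"],*T(*t),z)[:2]+px2w(C["scene"],*S(*c),z)[:2])/2-s; print(best,1e3*w@e,1e3*w@n)
E
```

```text
(np.float64(0.001940604594552016), np.float64(0.06)) 12.937403203899137 -16.253129266588797
(np.float64(0.002675456868064967), np.float64(0.06)) 60.4656281002019 -15.487722650709465
(np.float64(0.000531355301944196), np.float64(0.056)) 12.706737171187218 15.207775760140134
(np.float64(0.001288400975556738), np.float64(0.058)) 61.11878922457608 14.009141590899194
```

>>> carry_out(targets=[0,20,45,0,5,0,20,45,0,5,0,20,45,0,5,0,20,45,0,5,0,20,45,0,5,0,20,45,0,5,0,20,45,0,5,0,20,45,0,3,0,20,45,0,0,0,20,45,0,0,0,20,45,0,0,0,20,45,0,0,0,19,43,0,0,0,3,12,0,0,0,0,0,0,0,0,0,0,0,0])

```text
t: 1.9
eef_pos: [0.4608, -0.0513, 0.2025]
tool_rot: [0.0, 0.887, 0.463, -0.001]
contact_force: [0.4, -0.3, 0.5]
gripper_width: 1.001
grasp_force: 0.0
```

>>> carry_out(targets=[0,0.7,6.9,-45,0,0,0,0,-45,0,0,0,0,-40,0,0,0,0,-20,0,0,0,0,-12,0,0,0,0,0,0,0,0,0,0,0])

```text
t: 2.6
eef_pos: [0.4626, -0.0439, 0.0415]
tool_rot: [0.0, 0.887, 0.462, 0.0]
contact_force: [0.6, 0.5, -0.8]
gripper_width: 1.0
grasp_force: 0.0
```

>>> carry_out(targets=[0,-0.5,0,-3,0,120,0,0,0,0,180,0,0,0,0,255,0,0,0,0,255,0,0,0,0,255,0,0,0,0,255,0,0,0,0,255,0,0,0,0,255,0,0,0,0], newtons=60)

```text
t: 3.5
eef_pos: [0.4615, -0.043, 0.0377]
tool_rot: [-0.0, 0.886, 0.463, -0.0]
contact_force: [-0.5, -0.8, 0.3]
gripper_width: 0.006
grasp_force: 0.0
```

```bash
python3 - <<'E'
from fit import *
a=C["top"]["frame"][170:290,190:290,::-1]; b=C["scene"]["frame"][210:330,210:330,::-1]
im=np.hstack([cv2.resize(a,(400,480),interpolation=cv2.INTER_CUBIC),cv2.resize(b,(400,400),interpolation=cv2.INTER_CUBIC)[:400].copy() if 0 else cv2.resize(b,(400,480),interpolation=cv2.INTER_CUBIC)])
cv2.imwrite("pics/miss.png",im)
E
```

```text
(no output)
```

View pics/miss.png

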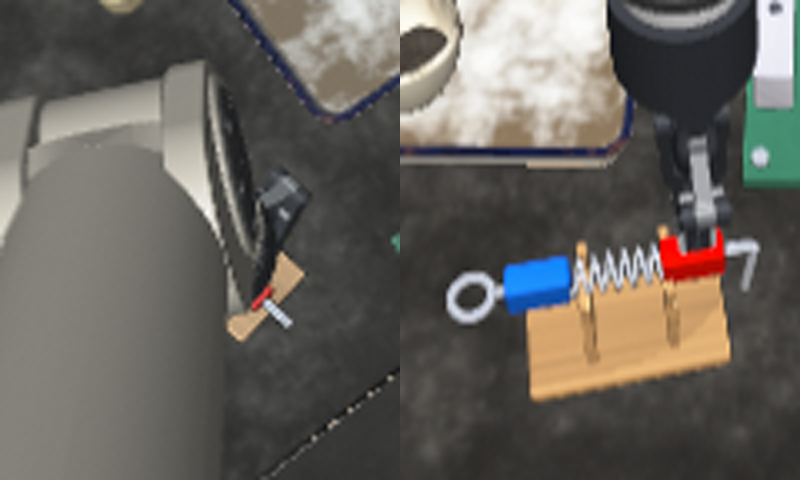

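The scene half shows the spring still in its cradle, with the shut fingers ending at about (695,248) by the top of the red block (660–723, 232–275). I'll check where the reported TCP projects.

```bash
python3 - <<'E'
from fit import *
o=bot.get_obs(); print(o["eef_pos"],o["gripper_width"],o["grasp_force"],o["contact_force"])
c=C["scene"]
for dz in(0,.0187,.04,.06):
    u,v=w2px(c,o["eef_pos"]+[0,0,dz]); print(dz,400+(u-210)*3.333,(v-210)*4)
for p in ([.46489,-.03945,.055],[.46489,-.03945,.046],[.46489,-.03945,.064]):
    u,v=w2px(c,p); print(400+(u-210)*3.333,(v-210)*4)
r=(blob(c,(0,140,90),(8,255,255),(215,250,340,320)),blob(c,(100,120,60),(125,255,255),(215,250,340,320)));print(r)
E
```

```text
[ 0.46152517 -0.0429977   0.03767842] -0.0027673123683666927 0.0 [-1.41464599  0.18601096  0.57980731]
0 697.9365632240097 276.87391082212525
0.0187 696.5721727071821 253.82783852078933
0.04 694.9604881782556 226.57358912820337
0.06 693.3882493616314 199.95387139856552
688.3774624092998 255.9599373402425
689.1074137789476 267.1229545452943
687.6354802629803 244.60720135581073
((array([297.07878788, 274.58181818]), np.int32(165)), (array([250.4789916 , 280.47478992]), np.int32(238)))
```

>>> carry_out(targets=[255,0,0,5,0,255,0,0,10,0,255,0,0,10,0,255,0,0,0,0])

```text
t: 4.1
eef_pos: [0.4629, -0.043, 0.0645]
tool_rot: [0.001, 0.886, 0.463, 0.001]
contact_force: [0.2, 0.2, -0.3]
gripper_width: -0.001
grasp_force: 0.0
```

```bash
python3 - <<'E'
from fit import *
o=bot.get_obs(); print(o["eef_pos"],o["gripper_width"],o["grasp_force"],o["contact_force"],o["torque"])
c=C["scene"]
r=(blob(c,(0,140,90),(8,255,255),(215,240,340,320)),blob(c,(100,120,60),(125,255,255),(215,240,340,320)));print(r)
b=c["frame"][200:320,200:360,::-1]; cv2.imwrite("pics/lift.png",cv2.resize(b,(800,600),interpolation=cv2.INTER_CUBIC))
E
```

```text
[ 0.46197655 -0.04315526  0.06327725] 0.0026677969759516963 0.0 [ 0.31106706  0.38142683 -0.0136057 ] [-0.00895882  0.02868089  0.03781907]
((array([297.48430493, 273.26008969]), np.int32(223)), (array([250.4789916 , 280.47478992]), np.int32(238)))
```

View pics/lift.png

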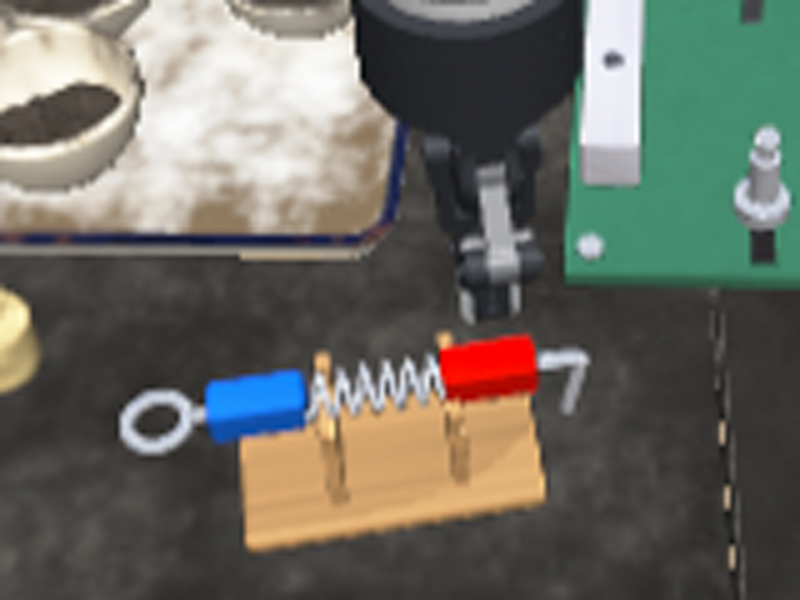

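The fingertips are at (490,320) in the crop, i.e. (298,264). That is above where the TCP should project, so they may have shut just over the block. I'll check this against the first picture, where the tips are near (582,132).

```bash
python3 - <<'E'
from fit import *
c=C["scene"]; o=bot.get_obs()
for dz in(0,.01,.02,.03,.04): print(dz,w2px(c,[.1992,-.6443,.2018+dz]),w2px(c,o["eef_pos"]+[0,0,dz]))
a=cv2.imread("pics/scene0.png")[60:160,540:640]; f=C["scene"]["frame"][220:290,260:340,::-1]
p=o["eef_pos"]
def mark(im,c,ox,oy,p,k):
    im=cv2.resize(im,None,fx=k,fy=k,interpolation=cv2.INTER_CUBIC)
    for dz in(0,.0187): 
        u,v=w2px(c,p+np.array([0,0,dz])); cv2.drawMarker(im,(int((u-ox)*k),int((v-oy)*k)),(0,0,255) if dz==0 else (255,0,255),cv2.MARKER_CROSS,12,1)
    return im
A=mark(a,c,540,60,np.array([.1992,-.6443,.2018]),4); B=mark(f,c,260,220,p,5)
im=np.zeros((400,800,3),np.uint8); im[:,:400]=A; im[:350,400:]=B; cv2.imwrite("pics/cmp.png",im)
E
```

```text
0 [568.42113331 142.05308804] [298.92107285 271.47654056]
0.01 [570.35245418 138.26976437] [298.69456954 268.27405313]
0.02 [572.31253924 134.42697573] [298.46385392 265.01009292]
0.03 [574.30198293 130.52339966] [298.22881027 261.68291391]
0.04 [576.32139395 126.55767772] [297.98931871 258.29070493]
```

View pics/cmp.png

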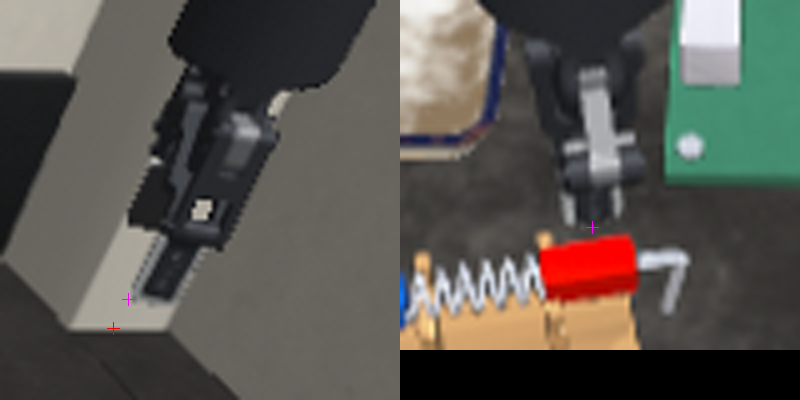

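Left: at the start the tip shows about 20 mm behind the reported TCP (red cross). Right: the shut tips end at the grasp-point cross (592,227), so the real fingertips sit 20–26 mm higher than the report. I'll open and go deeper, watching the force.

>>> carry_out(targets=[0,-0.5,-1,0,0,0,0,0,0,0,0,0,0,0,0,0,0,0,-10,0,0,0,0,-15,0,0,0,0,-10,0,0,0,0,-8,0,0,0,0,-4,0,0,0,0,0,0])

```text
t: 5.2
eef_pos: [0.4607, -0.0439, 0.0151]
tool_rot: [-0.0, 0.886, 0.463, -0.0]
contact_force: [0.1, -1.3, -0.5]
gripper_width: 1.001
grasp_force: 0.0
```

>>> carry_out(targets=[150,0,0,0,0,150,0,0,0,0,150,0,0,0,0], newtons=30)

```text
t: 5.5
eef_pos: [0.4614, -0.044, 0.0161]
tool_rot: [0.0, 0.886, 0.463, 0.0]
contact_force: [-0.7, 0.1, 0.2]
gripper_width: 0.514
grasp_force: 0.0
```

>>> carry_out(targets=[255,0,0,0,0,255,0,0,0,0,255,0,0,0,0,255,0,0,0,0,255,0,0,0,0], newtons=50)

```text
t: 6.0
eef_pos: [0.4613, -0.0441, 0.016]
tool_rot: [0.0, 0.886, 0.463, 0.0]
contact_force: [-1.8, -1.0, 5.5]
gripper_width: 0.198
grasp_force: 52.4
```

>>> carry_out(targets=[255,0,0,5,0,255,0,0,10,0,255,0,0,20,0,255,0,0,25,0,255,0,0,20,0,255,0,0,0,0,255,0,0,0,0], newtons=70)

```text
t: 6.7
eef_pos: [0.461, -0.0442, 0.096]
tool_rot: [0.0, 0.886, 0.463, 0.0]
contact_force: [0.2, 0.2, -2.6]
gripper_width: 0.191
grasp_force: 71.7
```

```bash
cat > spr.py <<'E'
from fit import *
# fit spring pose: red centre xyz, yaw, pitch(eye end up +), stretch; from colour blobs in given cams
def box2(ctr,yaw,pit,L=.038,W=.018):
    ex=np.array([np.cos(yaw)*np.cos(pit),np.sin(yaw)*np.cos(pit),np.sin(pit)]);ey=np.array([-np.sin(yaw),np.cos(yaw),0]);ez=np.cross(ex,ey)
    return [ctr+a*L/2*ex+b*W/2*ey+d*W/2*ez for a in(-1,1) for b in(-1,1) for d in(-1,1)],ex
E
python3 - <<'E'
from spr import *
o=bot.get_obs(); print(o["eef_pos"],o["gripper_width"],o["grasp_force"],o["contact_force"],o["torque"])
for n in C: 
    cv2.imwrite(f"pics/{n}_l.png",C[n]["frame"][...,::-1])
    for k,lo,hi in(("red",(0,140,90),(8,255,255)),("blue",(100,120,60),(125,255,255))): print(n,k,blob(C[n],lo,hi,(190,150,340,320)))
b=C["scene"]["frame"][180:330,200:400,::-1]; cv2.imwrite("pics/lift2.png",cv2.resize(b,(800,600),interpolation=cv2.INTER_CUBIC))
E
```

```text
[ 0.46017054 -0.04414077  0.09494115] 0.1932290475464325 71.65293574333191 [ 0.62953382 -0.13260268 -1.86975121] [-0.0600703  -0.01025901 -0.00649451]
scene red (array([288.47126437, 247.37931034]), np.int32(87))
scene blue (array([244.94098361, 253.79672131]), np.int32(305))
top red (array([253., 239.]), np.int32(1))
top blue (array([251. , 174.5]), np.int32(2))
```

View pics/lift2.png

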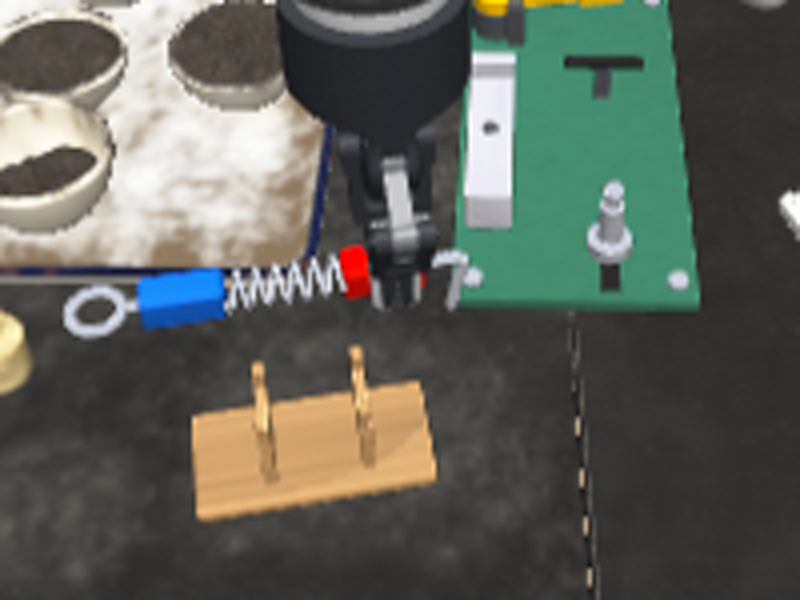

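Held: red block between the pads, blue at (183,297), eye at (97,312), nearly level. Next: check the droop, triangulate the lever's ball handle and start the transport.

```bash
python3 - <<'E'
from spr import *
T=lambda u,v:np.array([195+u/3.6-.36,140+v/3.6-.36]); S=lambda u,v:np.array([215+u/3.5-.36,150+v/3.5-.36])
b=np.array([.5473,-.27116]);ya=-3.9741;E=np.array([np.cos(ya),np.sin(ya)]);N=np.array([-E[1],E[0]])
for nm,t,c in(("ball",(635,53),(327,42)),("pivot",(625,138),(380,85))):
    d,z=min((np.linalg.norm(px2w(C["top"],*T(*t),z)-px2w(C["scene"],*S(*c),z)),z) for z in np.arange(0,.15,.002))
    w=px2w(C["top"],*T(*t),z)[:2]-b; print(nm,d,z,w@E*1e3,w@N*1e3)
p=np.array([.4602,-.0441,.0949+.039]);yaw=.9615
for pit in(-.1,-.05,0,.05):
    _,ex=box2(p,yaw,pit); bb,_=box2(p+.096*ex,yaw,pit); print(pit,hull_mask_c(C["scene"],bb),w2px(C["scene"],p+.134*ex))
E
```

```text
ball 0.0010130418257056724 0.068 -136.65470797689798 -92.87312474358848
pivot 0.0009069570310564444 0.056 -97.18385813730616 -50.115793062721615
-0.1 [245.60897814 258.81039313] [224.71462475 263.36977622]
-0.05 [245.0157278  257.12091141] [223.75417157 261.03007754]
0 [244.55246544 255.38889615] [222.97184899 258.62230353]
0.05 [244.22243876 253.61838219] [222.37353564 256.1516146 ]
```

>>> carry_out(targets=[255,13.1,-30.4,0,7.72,255,13.1,-30.4,0,7.72,255,13.1,-30.4,0,7.72,255,13.1,-30.4,0,7.72,255,13.1,-30.4,0,7.72,255,13.1,-30.4,0,7.72,255,13.1,-30.4,0,7.72,255,13.1,-30.4,0,7.72,255,13.1,-30.4,0,7.72,255,13.1,-30.4,0,7.72,255,0,0,0,0,255,0,0,0,0,255,0,0,0,0])

```text
t: 8.2
eef_pos: [0.5917, -0.3463, 0.0948]
tool_rot: [-0.001, 0.403, 0.915, 0.0]
contact_force: [0.8, -0.2, -1.8]
gripper_width: 0.189
grasp_force: 71.6
```

>>> carry_out(targets=[255,-0.5,-1.6,-15,0,255,0,0,-15,0,255,0,0,-8,0,255,0,0,0,0,255,0,0,0,0])

```text
t: 8.7
eef_pos: [0.5915, -0.3493, 0.0574]
tool_rot: [-0.0, 0.404, 0.915, 0.0]
contact_force: [-0.0, -0.3, -1.2]
gripper_width: 0.194
grasp_force: 71.6
```

```bash
cat > look.py <<'E'
from spr import *
import sys
o=bot.get_obs(); print(o["t"],o["eef_pos"],o["contact_force"])
a=C["top"]["frame"][150:250,320:420,::-1]; b=C["scene"]["frame"][135:235,295:395,::-1]
im=np.hstack([cv2.resize(a,(400,400),interpolation=cv2.INTER_CUBIC),cv2.resize(b,(400,400),interpolation=cv2.INTER_CUBIC)])
cv2.imwrite(sys.argv[1],im)
E
python3 look.py pics/hook.png
```

```text
8.8 [ 0.59207767 -0.34963584  0.05825378] [ 1.20617904 -0.71053466 -2.22717244]
```

View pics/hook.png

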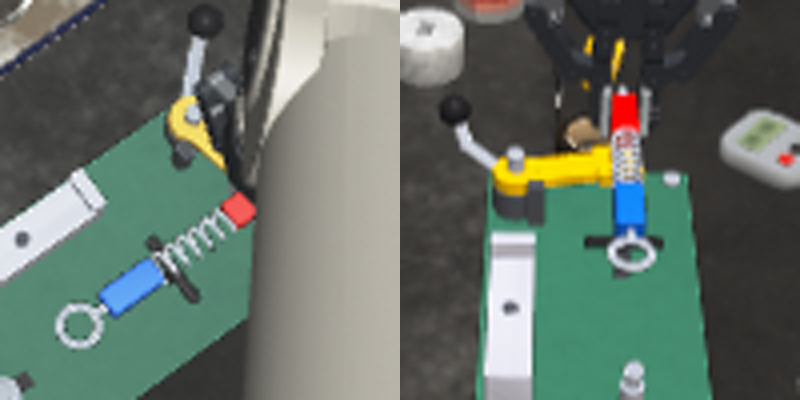

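Top half: eye at (79,326), blue (132,287), red (238,210). Scene half: eye (632,252), blue (630,208), with the spring in line with the base. I'll fit the spring pose from these.

```bash
cat > pose.py <<'E'
from spr import *
HB=np.array([.5473,-.27116]);YA=-3.9741;E=np.array([np.cos(YA),np.sin(YA)]);N=np.array([-E[1],E[0]])
def eyeblob(c,guess):
    u,v=np.round(guess).astype(int); r=9; f=c["frame"][v-r:v+r+1,u-r:u+r+1]
    hsv=cv2.cvtColor(f,cv2.COLOR_RGB2HSV); m=cv2.inRange(hsv,(0,0,110),(180,60,255)); return m
def fit(pred,zoff,eyes=None,st=0.):
    """pred=[red x,y,yaw]"""
    B={n:blob(C[n],(100,120,60),(125,255,255),(260,120,420,300)) for n in C}
    print({n:(np.round(B[n][0],1),B[n][1]) for n in B})
    def g(s):
        ctr=s[:3]; _,ex=box2(ctr,s[3],s[4]); o=[]
        for n in C:
            bb,_=box2(ctr+(.09+st)*ex,s[3],s[4]); o.append(hull_mask_c(C[n],bb)-B[n][0][:2])
            if eyes: o.append(w2px(C[n],ctr+(.128+st)*ex)-eyes[n])
        o.append([(s[2]-zoff)*300, (s[4])*30])
        return np.concatenate(o)
    q=least_squares(g,[*pred[:2],zoff,pred[2],0]); return q
def rep(q):
    s=q.x; _,ex=box2(s[:3],s[3],s[4]); ez=np.array([0,0,1.])
    d=s[:2]-HB; print("red base xy z mm",1e3*d@E,1e3*d@N,1e3*s[2],"yaw rel",np.degrees(s[3]-YA)%360,"pitch",np.degrees(s[4]),"res",np.round(q.fun,1))
E
python3 - <<'E'
from pose import *
o=bot.get_obs(); p=o["eef_pos"]; print(p)
e=np.array([np.cos(2.312),np.sin(2.312)])
eyes={"top":np.array([339.4,231.1]),"scene":np.array([352.6,197.6])}
q=fit([*(p[:2]+.006*e),2.312],p[2]+.039,eyes); rep(q)
d=p[:2]-HB; print("TCP base",1e3*d@E,1e3*d@N)
E
```

```text
[ 0.59202438 -0.34977315  0.05837497]
{'scene': (array([351.6, 186.1]), np.int32(102)), 'top': (array([352.4, 221.3]), np.int32(128))}
red base xy z mm -82.95450388459602 18.37171735274179 99.38050403467231 yaw rel 0.15649831192331476 pitch -0.19041816406334608 res [ 0.   0.9 -0.4 -0.   0.3  0.   0.2 -0.3  0.6 -0.1]
TCP base -88.24450499962474 19.829392861892515
```

>>> carry_out(targets=[255,-2.5,1.7,-5,0,255,0,0,-7,0,255,0,0,-4,0,255,0,0,0,0,255,0,0,0,0])

```text
t: 9.4
eef_pos: [0.589, -0.3478, 0.0414]
tool_rot: [-0.0, 0.404, 0.915, 0.0]
contact_force: [0.4, -0.4, -1.8]
gripper_width: 0.188
grasp_force: 71.6
```

>>> carry_out(targets=[255,0,0,-2,0,255,0,0,-2,0,255,0,0,-2,0,255,0,0,-2,0,255,0,0,0,0])

```text
t: 9.9
eef_pos: [0.5888, -0.3479, 0.0333]
tool_rot: [-0.0, 0.404, 0.915, 0.0]
contact_force: [0.0, 0.4, -1.9]
gripper_width: 0.192
grasp_force: 71.6
```

>>> carry_out(targets=[255,-0.3,0.3,-3,0,255,-0.3,0.3,-3,0,255,-0.3,0.3,-3,0,255,0,0,0,0])

```text
t: 10.3
eef_pos: [0.5877, -0.3468, 0.024]
tool_rot: [-0.001, 0.404, 0.915, 0.0]
contact_force: [0.3, 0.2, -2.0]
gripper_width: 0.194
grasp_force: 71.6
```

>>> carry_out(targets=[255,-0.3,0.4,-3,0,255,-0.3,0.4,-3,0,255,0,0,0,0,255,0,0,0,0])

```text
t: 10.7
eef_pos: [0.5875, -0.3462, 0.0186]
tool_rot: [-0.0, 0.404, 0.915, 0.0]
contact_force: [-0.9, -0.0, -1.5]
gripper_width: 0.193
grasp_force: 71.6
```

>>> carry_out(targets=[255,0,0,-2,0,255,0,0,-2,0,255,-1.4,1.5,0,0,255,-1.4,1.5,0,0,255,-1.4,1.5,0,0,255,-1.4,1.5,0,0,255,0,0,0,0])

```text
t: 11.4
eef_pos: [0.5817, -0.3401, 0.0148]
tool_rot: [-0.0, 0.404, 0.915, -0.0]
contact_force: [0.2, -0.1, -1.5]
gripper_width: 0.193
grasp_force: 71.5
```

```bash
python3 - <<'E'
from pose import *
o=bot.get_obs(); print(o["eef_pos"],o["contact_force"],o["torque"])
a=cv2.imread("pics/scene0.png")[...,::-1]
for f,nm in((a,"before"),(C["scene"]["frame"],"now")):
    m=cv2.inRange(cv2.cvtColor(np.ascontiguousarray(f),cv2.COLOR_RGB2HSV),(20,150,110),(32,255,255))
    m[:, :315]=0;m[:,360:]=0;m[:168]=0;m[190:]=0
    y,x=np.nonzero(m); print(nm,len(x),x.mean(),y.mean(), [ (int(c),round(float(y[x==c].mean()),1)) for c in range(330,356,4) if (x==c).any()])
E
```

```text
[ 0.58184415 -0.34005472  0.01479297] [ 0.272717   -0.14573091 -1.24574142] [-0.14118776 -0.05705317  0.02868407]
before 310 338.18387096774194 176.7741935483871 [(330, 176.5), (334, 177.5), (338, 176.5), (342, 176.5), (346, 176.0), (350, 175.5), (354, 176.0)]
now 185 331.7027027027027 177.59459459459458 [(330, 176.5), (334, 177.5), (338, 177.5), (342, 174.5)]
```

```bash
cat > yel.py <<'E'
from pose import *
for n,roi in(("top",(355,170,400,210)),("scene",(318,165,362,195))):
    x0,y0,x1,y1=roi
    M=[]
    for f in(cv2.imread(f"pics/{n}0.png")[...,::-1],C[n]["frame"]):
        M.append(cv2.inRange(cv2.cvtColor(np.ascontiguousarray(f),cv2.COLOR_RGB2HSV),(18,120,70),(34,255,255))[y0:y1,x0:x1]>0)
    print(n); 
    for r in range(M[0].shape[0]):
        if (M[0][r]|M[1][r]).any(): print("".join(" b n#"[1:][0] if 0 else (".bn#"[int(a)+2*int(b)]) for a,b in zip(M[0][r],M[1][r])))
E
python3 yel.py
```

```text
top
..........n.##bb.............................
.........#####bbb............................
........####....bb...........................
........###.....bb...........................
.......###b.....bbb..........................
.......#bbb.....bbb..........................
.......bbbb....bbbbb.........................
.......bbbbbb.bbbbbbb........................
........bbbbbbbbbbbbbbb......................
.........bbbbbbbbbbbbbbb.....................
.........bbbbbbbbbbbbbbbb....................
............bbbbbbbbbbbbbb...................
.............bbbbbbbbbbbbbb..................
...............bbbbbbbbbbbbb.................
................bbbbbbbbbbbbb................
.................bbbbbbbbbbbbb...............
..................bbbbbbbbbbbbbb.b...........
...................bbbbbbbbbbbbbbbb..........
.....................bbbbbbbbbbbbbbbb........
......................bbbbbbbbbbbbbbbb.......
.......................bbbbbbbbbbbbbbbb......
........................bbbbbbbbbbbbbbbb.....
.........................bbbbbbb..bbbbbbb....
..........................bbbbbb....bb
[... 311 characters left out ...]
....bbbbb.........
.................................bb..........
scene
.............................b.bbbbb........
.........................bbbbbbbbbbb........
.........................bbbbb##b###b.......
..............bbbbbbbb##bbbbbb#bb###b.......
..##....#################bbbbb#bb###bb......
.b##....#################bbbbbbbbbbbbb......
.###....#################bbbbbbbbbbbbb......
####....#################bbbbbbbbbbbbb......
#########################bbbbbbbbbbbbb......
#########################bbbbbbbbbbbbb......
#########....############bbbbbbbbbbbbb......
#########....#####nnnnnn...bbb..............
.b#######...................................
...######...................................
```

>>> carry_out(targets=[255,0,0,-1.5,0,255,0,0,0,0,200,0,0,0,0,150,0,0,0,0,110,0,0,0,0,110,0,0,0,0,110,0,0,0,0])

```text
t: 12.3
eef_pos: [0.5819, -0.3402, 0.0131]
tool_rot: [-0.0, 0.404, 0.915, 0.0]
contact_force: [0.6, -0.1, -0.3]
gripper_width: 0.565
grasp_force: 0.0
```

>>> carry_out(targets=[110,0,0,10,0,110,0,0,20,0,110,0,0,40,0,110,-16,18,0,0,110,-24,26,0,0,110,-24,27,0,0,110,0,0,0,0,110,0,0,0,0])

```text
t: 13.1
eef_pos: [0.5185, -0.2693, 0.0851]
tool_rot: [0.001, 0.403, 0.915, -0.0]
contact_force: [0.0, -1.0, 0.1]
gripper_width: 0.571
grasp_force: 0.0
```

```bash
cat > meas.py <<'E'
from pose import *
o=bot.get_obs(); p=o["eef_pos"]; print(o["t"],p,o["contact_force"])
d=p[:2]-HB; print("TCP base",1e3*d@E,1e3*d@N)
for n in C:
    for k,lo,hi in(("red",(0,140,90),(8,255,255)),("blue",(100,120,60),(125,255,255))):
        try: print(n,k,blob(C[n],lo,hi,(290,140,400,280)))
        except Exception as ex: print(n,k,"none")
    for x in(-61,-70,29,20): # predicted
        w=[*(HB+E*x/1e3+N*.0195),.053]; print("  pred x",x,np.round(hull_mask_c(C[n],box(*w,YA)),1))
    cv2.imwrite(f"pics/{n}_m.png",C[n]["frame"][...,::-1])
E
python3 meas.py; python3 yel.py | tail -15
```

```text
13.2 [ 0.51918547 -0.27035204  0.08448711] [0.42130637 0.73542529 0.24689798]
TCP base 19.519321938259743 20.250326552858624
scene red (array([349.80769231, 180.23076923]), np.int32(52))
scene blue (array([351.51546392, 201.82474227]), np.int32(97))
  pred x -61 [350.1 184.1]
  pred x -70 [350. 182.]
  pred x 29 [351.3 207.9]
  pred x 20 [351.2 205.3]
top red none
top blue (array([352., 145.]), np.int32(1))
  pred x -61 [373.5 208.7]
  pred x -70 [376.4 206.6]
  pred x 29 [344.2 229.9]
  pred x 20 [347.1 227.7]
scene
.............................b.bbbbb........
.........................bbbbbbbbbbb........
.........................bb##########.......
..............bbbbbbbbbbb############.......
..##....###########bbbbbb#############......
.b##....###########bbbbbb######bb#####......
.###....###########bbbbbb#####bbbb####......
####....###########bbbbbb####bbbbbbb##......
###################bbbbbb####bbbbbbb##......
###################bbbbbb####bbbbbbb##......
#########....######bbbbbb####bbbbbbb##......
#########....#####n......nn##b......nn......
.########..................nn...............
...######...................................
```

```bash
cat > txt.py <<'E'
import cv2,sys,numpy as np
f,x0,y0,x1,y1=sys.argv[1],*map(int,sys.argv[2:6])
h=cv2.cvtColor(cv2.imread(f),cv2.COLOR_BGR2HSV)[y0:y1,x0:x1].astype(int)
for i,r in enumerate(h):
    s=""
    for H,S,V in r:
        s+= "#" if V<50 else "W" if S<50 and V>130 else "w" if S<60 else "R" if H<9 or H>172 else "Y" if H<34 else "." if H<95 else "B" if H>100 else "?"
    print(y0+i,s)
E
python3 txt.py pics/scene_m.png 318 160 385 260
```

```text
160 wwwwwwww#######wWwwww##w######################w###w#wwww###########
161 wwwwwwww#######wWwww################################wwww###########
162 wwwwwwwww######w#www######w########wwww########w#####www##w######ww
163 wwwwwwwww#####wwwwww######w###wwwwwwwwwwwwww###w#####wwwwww#####wwW
164 wwwwwwwww######wwwwww#########wwwwwwwwwwwwwww#######wwwwwww#####wWW
165 wwwwwwwww######wwwwww#######wYY#wwwwwwwwwwwww#######wwwwww#####wwWW
166 wwwwwwwwww#####wwwwww######wYYYY#wwwwwwwwwwwww######wwwwww#####wWW.
167 wwwwwwwwww#######www######YYYYYY##wwwwwwwwwwww######wwwww######wW..
168 wwwwwwwwww###############wYYYYYY###wwwwwwwwwwww######ww#######wWw..
169 wwwwwwwwwww##w###########wYYYYYY###wwwwwwwwwwww#############w#ww...
170 wwwwwwwwwww##############wYYYYYY###wwwwwwwwwww#w############w#w....
171 wwwwwwwwwwww#########w###wwYYYY##YYYYwwwwwwwww#w#########wwwwwWWw..
172 wwwwWWWWwwwwwww#########wYYYYYYYYYYYYwwwwwwwww#w###w####wwwwWWWWWWW
173 WwwwWWWWYwwwwww#######wWwYYYYYYYYYYYYwwwwwwwww#wWw#####wwwwWWWWWWWW
174 WWYYWWWWYYYYYYYYYYY##wWWwYYYYYYYYYYYYYwwwwwwww#wWWw###wwwwwwWWWWWWW
175 WYYYwWWWYYYYYYYY
[... 5399 characters left out ...]
.................w###w............WWWWW...ww##ww####
251 Ww...............................###w............WWWWW...##########
252 ...................................................WW....##########
253 .........................................................##########
254 .........................................................##########
255 .........................................................##########
256 .........................................................##########
257 wwwwwwwwwwwww...........ww...............................######ww##
258 wwwwwwwwwwwwwwwwwwwwwwwwwwwwwwwwwwwww####w###############w######ww#
259 wwwwwwwwwwwwwwwwwwwwwwwwwwwwwwwwwwwww###wwww#####################ww
```

```bash
cat > fs.py <<'E'
from pose import *
def fs(B,Y,R,x0=-.068,st0=0.,fitst=False):
    c=C["scene"]
    def g(s):
        ctr=np.array([*(HB+E*s[0]+N*s[4]),s[1]]); st=s[3] if fitst else st0
        bb,ex=box2(ctr,YA,s[2]); b2,_=box2(ctr+(.09+st)*ex,YA,s[2])
        return np.r_[hull_mask_c(c,b2)-B,w2px(c,ctr+(.128+st)*ex)-Y,(hull_mask_c(c,bb)-R)*.7,(s[1]-.053)*100, s[3]*10]
    q=least_squares(g,[x0,.053,0,0,.0195]); s=q.x
    print("red x,z,pitch,st,y",np.round([s[0]*1e3,s[1]*1e3,np.degrees(s[2]),s[3]*1e3,s[4]*1e3],1),"res",np.round(q.fun,1))
    st=s[3] if fitst else st0
    for k,d in(("blue",.09+st),("eye",.128+st)): print(k,"base x,z",round(1e3*(s[0]+d*np.cos(s[2])),1),round(1e3*(s[1]+d*np.sin(s[2])),1))
E
python3 - <<'E'
from fs import *
fs((351.5,201.8),(352.6,213.3),(349.8,180.8))
E
```

```text
red x,z,pitch,st,y [-77.1  54.6   0.5  -0.   20.7] res [ 0.2  0.8 -0.4 -0.   0.4 -0.7  0.2 -0. ]
blue base x,z 12.9 55.3
eye base x,z 50.9 55.7
```

>>> carry_out(targets=[110,0,0,50,0,110,5,-40,20,0,110,5,-45,0,0,110,5,-45,0,0,110,5,-45,0,0,110,5,-45,0,0,110,0,0,0,0])

```text
t: 14.1
eef_pos: [0.5402, -0.498, 0.1516]
tool_rot: [0.0, 0.408, 0.913, -0.002]
contact_force: [0.1, -0.2, -1.1]
gripper_width: 0.568
grasp_force: 0.0
```

```bash
python3 meas.py; python3 txt.py pics/top_m.png 308 170 408 262
```

```text
14.2 [ 0.54242471 -0.49037144  0.15210339] [ 0.09069255  1.05167653 -0.21408153]
TCP base -158.85224377345196 151.14029147744125
scene red (array([349.78431373, 180.17647059]), np.int32(51))
scene blue (array([351.51546392, 201.82474227]), np.int32(97))
  pred x -61 [350.1 184.1]
  pred x -70 [350. 182.]
  pred x 29 [351.3 207.9]
  pred x 20 [351.2 205.3]
top red (array([376.32, 206.36]), np.int32(100))
top blue (array([347.35833333, 227.325     ]), np.int32(120))
  pred x -61 [373.5 208.7]
  pred x -70 [376.4 206.6]
  pred x 29 [344.2 229.9]
  pred x 20 [347.1 227.7]
170 wwWWwWwwBBBwwwwwwwwwwwwwwwwwwwwwwwwwwwwwwwwwwwwwwwwwwwwwwwwWWWW......wwwwwwwwwwwwwwwwwwwwwwwwwww##ww
171 wwwwwwBBBwwwwwwwwwwwwwwwwwwwwwwwwwwwwwwwwwwwwwwwwwwwwwwwwwwWWW...WWW..wwwwwwwwwwwwwwwwwwwwwwwww#wwww
172 wwWwwBBBwwwwwwwwwwwwwwwwwwwwwwwwwwwwwwwwwwwwwwwwwwwwwwwwwwWWWW..WWWWW.wwwwwwwwwwwwwwwwwwwwww#####w#w
173 WWwBBBwwwwwwwwwwwwwwwwwwwwwwwwwwwwwwwwwwwwwwwwwwwwwwwwwwwwWWWW..WWWWW..wwwwwwwwwwwwwwwww############
174 WwBBBwwwwwwwwwwwwwwwwwwwwwwwwwwwwwwwwwwwwwwwwwwwwwwwwwwwwYYYYYY.WWWW....wwwwwwwwwwwwwww#####YYYYY###

[... 8434 characters left out ...]
........w##wwwwwwwwww#wwwwwww###wwwwwwwwwwwwwwwwwwwwwwwwwwwwwwwwwwwwww
256 .wwwww...............................#####wwwwwwwwww#wwwwww###wwwwwwwwwwwwwwwwwwwwwwwwwwwwwwwwwwwwww
257 .wwww...............................wwwww#wwwwwwwww#wwwwwww###wwwwwwwwwwwwwwwwwwwwwwwwwwwwwwwwwwwwww
258 ..w...............................wwwwwww##wwwwwww##wwwwww#w##wwwwwwwwwwwwwwwwwwwwwwwwwwwwwwwwwwwwww
259 .................................#wwwwwwwwwwwwww####wwwwwwwwwwwwwwwww#wwwwwwwwwwwwwwwwwwwwwwwwwwwwww
260 w..............................wwwwwwwwwwwww#ww###wwwwwwwwwwwwwwwwww###w#wwwwwwwwwwwwwwwwwwwwwwwwwww
261 ww............................#wwwwwwwwwwwwwwwwwwwwwwwwwwwwwwwwwwwww#wwww#www##wwwwwwwwwwwwwwwwwwwww
```

```bash
python3 - <<'E'
from pose import *
obs=[("top",.09,(347.36,227.33)),("top",0,(376.3,206.3)),("scene",.09,(351.5,201.8)),("scene",0,(349.8,180.6))]
eyes={"top":(335.2,236.6),"scene":(352.6,213.3)}
def g(s):
    o=[]; ctr=s[:3]; _,ex=box2(ctr,s[3],s[4])
    for n,d,uv in obs: o.append(hull_mask_c(C[n],box2(ctr+d*ex,s[3],s[4])[0])-uv)
    for n in eyes: o.append(w2px(C[n],ctr+.128*ex)-eyes[n])
    return np.concatenate(o)
q=least_squares(g,[*(HB-.07*E+.02*N),.055,YA,0]); rep(q); s=q.x
for d in(.09,.128): 
    w=s[:3]+d*box2(s[:3],s[3],s[4])[1]; print(d,w,1e3*(w[:2]-HB)@E,1e3*(w[:2]-HB)@N)
# where the post head & bar are seen (same cams), as before
T=lambda u,v:np.array([195+u/3.6-.36,140+v/3.6-.36])
for nm,n,uv,z in(("post","scene",(353.1,227.3),.063),("post","top",(319.6,248.3),.063)):
    w=px2w(C[n],*uv,z); print(nm,n,1e3*(w[:2]-HB)@E,1e3*(w[:2]-HB)@N)
E
```

```text
red base xy z mm -69.67486558667633 19.181585896476474 59.447728272312006 yaw rel 0.5963698831988986 pitch 1.5126054432043317 res [ 0.1  0.1  0.2 -0.2  0.2  0.9  0.2 -0.5 -0.3  0.1 -0.2 -0.1]
0.09 [ 0.51876538 -0.2696938   0.06182345] 20.28889963790294 20.11801818220611
0.128 [ 0.49290836 -0.24186561  0.06282653] 58.27360051050307 20.513400702847456
post scene 103.66642889912411 20.44703999396083
post top 104.55114280723241 21.60337622955919
```

>>> carry_out(targets=[110,-4,45,0,0,110,-5,45,0,0,110,-5,45,0,0,110,-5,45,0,0,110,-4,40,0,0,110,0,0,-40,0,110,0,0,-20,0,110,0,0,0,0,110,0,0,0,0])

```text
t: 15.2
eef_pos: [0.5203, -0.2682, 0.0939]
tool_rot: [0.0, 0.403, 0.915, 0.0]
contact_force: [0.7, 0.4, 0.2]
gripper_width: 0.571
grasp_force: 0.0
```

>>> carry_out(targets=[110,-1.5,-1.5,-30,0.4,110,0,0,-30,0,110,0,0,-11,0,110,0,0,-5,0,110,0,0,0,0,110,0,0,0,0])

```text
t: 15.8
eef_pos: [0.5197, -0.2709, 0.0187]
tool_rot: [0.001, 0.401, 0.916, 0.0]
contact_force: [-0.4, 0.2, 1.1]
gripper_width: 0.57
grasp_force: 0.0
```

>>> carry_out(targets=[150,0,0,0,0,170,0,0,0,0,255,0,0,0,0,255,0,0,0,0,255,0,0,0,0,255,0,0,0,0], newtons=80)

```text
t: 16.4
eef_pos: [0.5187, -0.2709, 0.0176]
tool_rot: [0.0, 0.401, 0.916, -0.0]
contact_force: [-1.5, 0.8, 4.4]
gripper_width: 0.19
grasp_force: 80.1
```

>>> carry_out(targets=[255,-2,2.2,0,0,255,-2.7,3,0,0,255,-2.7,3,0,0,255,-2.7,3,0,0,255,-2.7,3,0,0,255,0,0,0,0,255,0,0,0,0])

```text
t: 17.1
eef_pos: [0.5082, -0.2585, 0.0184]
tool_rot: [0.003, 0.401, 0.916, -0.0]
contact_force: [4.3, -5.8, 3.2]
gripper_width: 0.195
grasp_force: 80.2
```

>>> carry_out(targets=[255,0,0,4,0,255,0,0,4,0,255,0,0,2,0,255,0,0,0,0,255,0,0,0,0])

```text
t: 17.6
eef_pos: [0.505, -0.257, 0.026]
tool_rot: [-0.0, 0.401, 0.916, 0.0]
contact_force: [4.0, -4.5, -8.5]
gripper_width: 0.188
grasp_force: 78.6
```

```bash
python3 meas.py|head -8; python3 txt.py pics/scene_m.png 325 168 380 248; python3 txt.py pics/top_m.png 308 215 350 262
```

```text
17.7 [ 0.50504493 -0.25706303  0.0259938 ] [ 3.98708214 -4.98483942 -7.82359516]
TCP base 38.865062663354045 21.76515605364365
scene red (array([391. , 174.5]), np.int32(6))
scene blue (array([352.71578947, 205.17894737]), np.int32(95))
  pred x -61 [350.1 184.1]
  pred x -70 [350. 182.]
  pred x 29 [351.3 207.9]
  pred x 20 [351.2 205.3]
168 wwwwwwww###YY####################################wwWWWW
169 wwwwwwww###Y###w#################################wwWWWW
170 wwwwwwwww##w###w#################################wwWWWW
171 wwwwwwwww##w##www################################wwWWWW
172 Wwwwwwwww#www################################wwwwwwWWWW
173 Wwwwwwwwwwwwww#################################wwwwWWWW
174 Wwwwwwwwwww#w##################################wwwWWWWw
175 wwwwwwwwwww#####################################wwwWWWw
176 wwWWwwwwwww############www#########www###########wwwwWW
177 wwwWwwwwwwwwY#########wwwww#######wwwww##########wwwwww
178 YwwwwwwwwwwYY#########wwwww#######wwwww#########wwwwwww
179 YwwwwwwwwwwYYY########wwwww#######wwwww#########wwwwwww
180 YwwwwwwwwwwYYYY####################
[... 5549 characters left out ...]
.......WWWWWWWWWWwwwwwwwwWWWWWWWWWWWWWWWWW
248 .......WWWWWWWWWWWwwwwwwwwWWWWWWWWWWWWWWWW
249 .......WWWWWWWWWWWwwwwwwwwWWWWWWWWWWWWWWWW
250 .......WWWWWWWWWW.wwwwwwwwWWWWWWWWWWWWWWWW
251 ......wwWWWWWWWWW.wwwwwwwwWWWWWWWWWWWWWWWW
252 ....wwwwWWWWWWWWW.wwwwwwwwWWWWWWWWWWWWWWWW
253 ....wwwwwWWWWWWw..wwwwwwwwWWWWWWWWWWWWWWWW
254 ..wwwwwwww.WW.....wwwwwwwwWWWWWWWWWWWWWWWW
255 .wwwwww...........wwwwwwwwWWWWWWWWWWWWWWWW
256 .wwwww............wwwwwwwwWWWWWWWWWWWWWWWW
257 .wwww.............wwwwwwwwWWWWWWWWWWWWWWWW
258 ..w...............wwwwwwwwWWWWWWWWWWWWWWWW
259 ..................wwwwwwwwWWWWWWWWWWWWWWWW
260 w.................wwwwwwwwWWWWWWWWWWWWWWWW
261 ww................wwwwwwwwWWWWWWWWWWWWWWWW
```

```bash
python3 - <<'E'
from pose import *
c=C["scene"]
for x in(74,76,78,80):
  for z in(.06,.066,.07,.075): print(x,z,np.round(w2px(c,[*(HB+E*x/1e3+N*.0208),z]),1),end=" ")
  print()
print(w2px(c,[*(HB+E*.1035+N*.0208),.063]))
o=bot.get_obs();print(o["torque"])
E
```

```text
74 0.06 [352.7 218.9] 74 0.066 [352.8 217. ] 74 0.07 [352.9 215.7] 74 0.075 [353.1 214.1] 
76 0.06 [352.7 219.5] 76 0.066 [352.9 217.6] 76 0.07 [353.  216.3] 76 0.075 [353.1 214.7] 
78 0.06 [352.8 220.1] 78 0.066 [352.9 218.2] 78 0.07 [353.  216.9] 78 0.075 [353.1 215.3] 
80 0.06 [352.8 220.7] 80 0.066 [352.9 218.8] 80 0.07 [353.  217.5] 80 0.075 [353.2 215.9] 
[353.25715686 227.24865604]
[-0.33865576 -0.52431265  0.06713241]
```

>>> carry_out(targets=[255,0.7,0.7,4,0,255,-2.7,3,0,0,255,-2.7,3,0,0,255,-2.7,3,0,0,255,-2.7,3,0,0,255,-2.7,3,0,0,255,-2.7,3,0,0,255,0,0,0,0,255,0,0,0,0])

```text
t: 18.7
eef_pos: [0.4916, -0.241, 0.0313]
tool_rot: [0.002, 0.402, 0.916, -0.001]
contact_force: [6.2, -9.4, -7.1]
gripper_width: 0.19
grasp_force: 78.6
```

```bash
python3 meas.py|head -8; python3 txt.py pics/scene_m.png 335 190 372 248
```

```text
18.8 [ 0.491618   -0.24102113  0.03128023] [ 7.40507035 -9.09401723 -5.04470939]
TCP base 59.76663582190528 20.899418232833277
scene red (array([391. , 174.5]), np.int32(6))
scene blue (array([352.70408163, 209.62244898]), np.int32(98))
  pred x -61 [350.1 184.1]
  pred x -70 [350. 182.]
  pred x 29 [351.3 207.9]
  pred x 20 [351.2 205.3]
190 ww#......#####################...w###
191 ww##......###w###############....####
192 ww##w.....######...ww.####w##....####
193 #w#ww.....#####wWWwWw..######....####
194 ##wwwwwww####w#wWWWWwww######...wwww#
195 ##wwwwwww####w##wWwWw#####w##wwwwwww#
196 ###wwwwwww#####wwwwwW.#######wwwwwww#
197 ####wwwwww#####wWWWW...######wwwwww##
198 #####wwwww####wWWWwWW..######wwwww###
199 #####w#########www.wW..######ww######
200 .#############wWWWWWW.w##############
201 .##w##########wWWWWWW.w###########w##
202 ..#w...#######wWw...Www#######w..####
203 .........##w##wBBBBBBww###w##......##
204 .........####wwBBBBBBBwww###.......ww
205 .........###wWWBBBBBBBwWww##.......ww
206 .........##wWWwBBBBBBB#WWw##.......#w
207 .........##wWWBBBBBBBB#WWw##.......#w
208
[... 976 characters left out ...]
......WWWWWW................
232 ...............WWWWWW................
233 ...............wWWWWW................
234 ...............wwWWWW................
235 ..............wwwWWWW................
236 .............WWwWWWWW................
237 ............WWWwWWWWWW...............
238 ............WWWwWWWWWWW..............
239 ............WWWwWWWWWWW..............
240 ............WWWWWWWWWWW..............
241 ............WWWWWWWWWWW..............
242 ............wWWWWWWWWWw..............
243 .............wwWWWWWWW...............
244 .............wwWWWWWWW...............
245 ..............wwwWWw.................
246 ...............www#w.................
247 ...............w###w.................
```

>>> carry_out(targets=[255,-1.8,2,0,0,255,-1.8,2,0,0,255,0,0,0,0,255,0,0,0,0])

```text
t: 19.2
eef_pos: [0.4884, -0.2374, 0.0315]
tool_rot: [0.003, 0.402, 0.916, -0.001]
contact_force: [8.2, -11.0, -5.8]
gripper_width: 0.189
grasp_force: 78.6
```

```bash
python3 meas.py|head -2; python3 txt.py pics/scene_m.png 340 214 366 240
```

```text
19.3 [ 0.48848791 -0.2374565   0.03151074] [  6.45265275 -10.98188972  -5.07506183]
TCP base 64.50973511214522 20.815426894072885
214 ....##wWWBBBBBBBBBWW##....
215 ......wWWBBBBBBBBBWw......
216 .......WWBBBBBBBBBWW......
217 .......WwBBBBWBBBwWW......
218 .........BBBWWBBBwW.......
219 .........WWWWWWWWW........
220 ........WWWWWWWWWWW.......
221 ........WW.......WWW......
222 ........WW........WW......
223 ........WWW......WWW......
224 ........WWWWWwwwWWWW......
225 .........WWWWWWWWWW.......
226 ...........WWWWWW.........
227 ...........WWWWW..........
228 ...........WWWWW..........
229 ...........WWWWw..........
230 ..........WWWWWW..........
231 ..........WWWWWW..........
232 ..........WWWWWW..........
233 ..........wWWWWW..........
234 ..........wwWWWW..........
235 .........wwwWWWW..........
236 ........WWwWWWWW..........
237 .......WWWwWWWWWW.........
238 .......WWWwWWWWWWW........
239 .......WWWwWWWWWWW........
```

>>> carry_out(targets=[255,0,1.2,-3,0,255,0,0,-3,0,255,0,0,-2,0,255,0,0,-2,0,255,0,0,0,0])

```text
t: 19.8
eef_pos: [0.4902, -0.2369, 0.0224]
tool_rot: [0.004, 0.402, 0.916, -0.001]
contact_force: [6.2, -10.2, 0.2]
gripper_width: 0.189
grasp_force: 79.3
```

```bash
python3 meas.py|head -2; python3 txt.py pics/scene_m.png 340 216 366 242
```

```text
19.9 [ 0.49016466 -0.23685565  0.02254528] [  7.2502426  -10.59300587   0.96424652]
TCP base 63.82564539912612 19.170879444659786
216 ...##wWWBBBBBBBBBWW##.....
217 ....#wWWBBBBBBBBBWW##.....
218 .....wWWBBBBBBBBBWw.......
219 ......WWBBBBBBBBwWW.......
220 ......WWBBBBWBBBwWW.......
221 ........BBBWWBBB..........
222 ........WWWWWWWWw.........
223 .......WWWWWWWWWWW........
224 .......WW.......WWW.......
225 ......WWW...WWw..WW.......
226 .......WW..WWWWWwWW.......
227 .......WWWWWWWWWWWW.......
228 ........WWWWWWWWWW........
229 .........WWWWWWWW.........
230 ..........WWwWwW..........
231 ..........WWWWWW..........
232 ..........WWWWWW..........
233 ..........wWWWWW..........
234 ..........wwWWWW..........
235 .........wwwWWWW..........
236 ........WWwWWWWW..........
237 .......WWWwWWWWWW.........
238 .......WWWwWWWWWWW........
239 .......WWWwWWWWWWW........
240 .......WWWWWWWWWWW........
241 .......WWWWWWWWWWW........
```

>>> carry_out(targets=[255,-1.1,0,0,0,255,0,0,-2,0,255,0,0,-2,0,255,0,0,-2,0,255,0,0,0,0])

```text
t: 20.4
eef_pos: [0.4894, -0.2375, 0.017]
tool_rot: [0.005, 0.402, 0.915, -0.001]
contact_force: [5.5, -10.7, 3.5]
gripper_width: 0.191
grasp_force: 80.0
```

>>> carry_out(targets=[255,0,0,-2,0,255,0,0,-2,0,255,0,0,0,0])

```text
t: 20.7
eef_pos: [0.4902, -0.2373, 0.0136]
tool_rot: [0.005, 0.402, 0.916, -0.001]
contact_force: [6.1, -10.1, 7.2]
gripper_width: 0.192
grasp_force: 80.7
```

```bash
python3 meas.py|head -2; python3 txt.py pics/scene_m.png 340 216 366 245
```

```text
20.8 [ 0.49013958 -0.23725252  0.01357486] [  6.48057015 -10.21804974   6.31825923]
TCP base 63.54899241882892 19.4565339503615
216 ...wwwWWBBBBBBBBwWWw#w....
217 ...wwwWWBBBBBBBBwWWwww....
218 ...wwwWWBBBBBBBBwWWww.....
219 ...##wWWBBBBBBBBwWW##.....
220 ....wwWWBBBBBBBBwWw#w.....
221 .....wWWBBBBBBBBwWw.......
222 ......WWBBBBwBBBwWW.......
223 ......WwBBBwWBBBwW........
224 ........?BBWWwBB..........
225 ........WWWWWWWWW.........
226 .......WWWWWWWWWWW........
227 ......wWW..WWWWWWWw.......
228 ......WWW..WWWWWWWW.......
229 .......WW..WWWWWWWW.......
230 .......WWWWWWWWWWW........
231 ........WWWWWWWWWW........
232 .........WWWWWWWW.........
233 ..........wwWWWw..........
234 ..........wwWWWW..........
235 .........wwwWWWW..........
236 ........WWwWWWWW..........
237 .......WWWwWWWWWW.........
238 .......WWWwWWWWWWW........
239 .......WWWwWWWWWWW........
240 .......WWWWWWWWWWW........
241 .......WWWWWWWWWWW........
242 .......wWWWWWWWWWw........
243 ........wwWWWWWWW.........
244 ........wwWWWWWWW.........
```

>>> carry_out(targets=[255,0,0,-2,0,255,0,0,-2,0,255,0,0,0,0,255,0,0,0,0])

```text
t: 21.2
eef_pos: [0.4907, -0.2376, 0.0105]
tool_rot: [0.006, 0.402, 0.916, -0.001]
contact_force: [4.7, -9.6, 15.9]
gripper_width: 0.187
grasp_force: 82.2
```

```bash
python3 meas.py|head -2; python3 txt.py pics/scene_m.png 340 222 366 242
```

```text
21.3 [ 0.49065785 -0.23762376  0.01048746] [  4.37360793 -10.14291506  15.3762503 ]
TCP base 62.92560149033257 19.3230589371506
222 .....wWwBBBBBBBBwWw.......
223 ......WwBBBWWBBBwW........
224 ......w.BBBWWBBBwW........
225 ........BBwWWWWB..........
226 .......WWWWWWWWWW.........
227 ......wWWW.WWWWWWW........
228 ......WWW..WWWWWWW........
229 ......WW...WWWWWWWw.......
230 ......wWW.WWWWWWWW........
231 .......WWWWWWWWWWW........
232 ........WWWWWWWWWW........
233 .........WWWWWWW..........
234 ..........wwWWWw..........
235 .........wwwWWWW..........
236 ........WWwWWWWW..........
237 .......WWWwWWWWWW.........
238 .......WWWwWWWWWWW........
239 .......WWWwWWWWWWW........
240 .......WWWWWWWWWWW........
241 .......WWWWWWWWWWW........
```

>>> carry_out(targets=[255,1,-1.1,0,0,255,1,-1.1,0,0,255,0,0,0,0,255,0,0,0,0])

```text
t: 21.7
eef_pos: [0.4906, -0.2382, 0.0101]
tool_rot: [0.004, 0.402, 0.916, -0.001]
contact_force: [-0.8, -5.9, 20.4]
gripper_width: 0.191
grasp_force: 83.3
```

>>> carry_out(targets=[255,0,0,1.5,0,230,0,0,0,0,200,0,0,0,0,160,0,0,0,0,120,0,0,0,0,110,0,0,0,0,110,0,0,0,0], newtons=30)

```text
t: 22.4
eef_pos: [0.487, -0.2343, 0.0083]
tool_rot: [-0.001, 0.4, 0.916, 0.0]
contact_force: [-0.3, 0.0, 0.2]
gripper_width: 0.572
grasp_force: 0.0
```

```bash
python3 meas.py|head -2; python3 txt.py pics/scene_m.png 330 168 372 245
```

```text
22.5 [ 0.48722561 -0.23453102  0.00849503] [ 0.95038747  0.04291544 -0.15848644]
TCP base 67.52303427101762 19.780130189353624
168 www###YY##wwwwwwWWWWWWwwwwwwwwwwwwwWWWWwww
169 www###Yw###wwwwwwWWWWWWWWWWWWWWWWWWWWWwwww
170 wwww###w####wwwwwwwWWWWWWWWWWWWWWWWWwwwwww
171 wwww##########wwwwwwwwWWWWWWWWWWWwwwwwwww#
172 www#############wwwwwwwwwwwwwwwwwwwwwwww##
173 www###############wwwwwwwwwwwwwwwwwww#####
174 YYYYYYY###############wwwwwwwwwwww########
175 YYYYYYYY##################################
176 YYYYYYYY##################################
177 YYYYYYYY##################################
178 YYYYYYYY##################################
179 YYYYYYYY##################################
180 YYYYYYY###################################
181 wYYYYYY###################################
182 wYYYYYY###################################
183 w......###################################
184 w.....####################################
185 w....ww##w################################
186 w..WWww#ww##############################w#
187 wWWWwww##w##############################ww
188 WWWWwww######################
[... 1945 characters left out ...]
.................WWWWWWWWWWW..............
231 ..................WWWWWWWWWW..............
232 ...................WWWWWWW................
233 ....................wwWWWw................
234 ....................wwWWWW................
235 ...................wwwWWWW................
236 ..................WWwWWWWW................
237 .................WWWwWWWWWW...............
238 .................WWWwWWWWWWW..............
239 .................WWWwWWWWWWW..............
240 .................WWWWWWWWWWW..............
241 .................WWWWWWWWWWW..............
242 .................wWWWWWWWWWw..............
243 ..................wwWWWWWWW...............
244 ..................wwWWWWWWW...............
```

>>> carry_out(targets=[110,0,0,15,0,110,0,0,35,0,110,0,0,45,0,110,0,0,45,0,110,5,-40,0,0,110,8,-45,0,0,110,8,-45,0,0,110,8,-45,0,0,110,8,-45,0,0,110,8,-40,0,0,110,0,0,0,0,110,0,0,0,0])

```text
t: 23.7
eef_pos: [0.5322, -0.4952, 0.1491]
tool_rot: [0.0, 0.401, 0.916, 0.001]
contact_force: [1.3, 0.3, -0.4]
gripper_width: 0.565
grasp_force: 0.0
```

```bash
python3 - <<'E'
from fit import *
o=bot.get_obs(); print(o["t"],o["eef_pos"],o["contact_force"])
a=C["top"]["frame"][160:265,305:410,::-1]; b=C["scene"]["frame"][155:260,295:400,::-1]
cv2.imwrite("pics/final.png",np.hstack([cv2.resize(x,(400,400),interpolation=cv2.INTER_CUBIC) for x in(a,b)]))
E
```

```text
23.8 [ 0.53297706 -0.49290286  0.14941509] [-0.95010439  0.54494472 -0.51899943]
```

View pics/final.png

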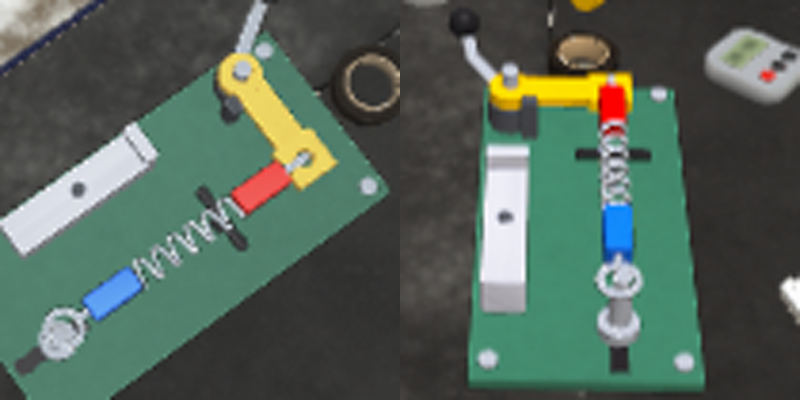

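The final picture shows the hook through the yellow lever's hole (top half 305,160), the spring stretched, and the post head inside the eye (top half 62,332; scene half 618,278). A last numeric check will tell whether the eye sits under the head.

```bash
python3 - <<'E'
from pose import *
for n in C: cv2.imwrite(f"pics/{n}_m.png",C[n]["frame"][...,::-1])
for b in(("top",(318.6+2.3,248),.051),):
    pass
for x,z,l in((.0986,.051,"home"),(.1006,.060,"on head side")):
    print(l,[np.round(w2px(C[n],[*(HB+E*x+N*.0208),z]),1) for n in("top","scene")],"blue",[np.round(hull_mask_c(C[n],box(*(HB+E*(x-.038)+N*.0205),z,YA)),1) for n in("top","scene")])
for n in C: print(n,[np.round(blob(C[n],lo,hi,(300,140,400,265))[0],1) for lo,hi in(((0,140,90),(8,255,255)),((100,120,60),(125,255,255)))])
print("red pred",[np.round(hull_mask_c(C[n],box(*(HB-E*.0625+N*.0203),.053,YA)),1) for n in("top","scene")])
E
python3 txt.py pics/scene_m.png 340 218 366 246; python3 txt.py pics/top_m.png 308 232 335 262; python3 yel.py|tail -15
```

```text
home [array([321.4, 247.1]), array([352.9, 229.4])] blue [array([333.9, 237.8]), array([352.2, 217.7])]
on head side [array([320.7, 247.2]), array([353.1, 227.3])] blue [array([333.4, 237.9]), array([352.4, 215.5])]
scene [array([350.1, 181.7]), array([351.5, 215.5])]
top [array([373.1, 208.7]), array([334. , 236.6])]
red pred [array([374.2, 208.6]), array([350.4, 183.8])]
218 ........BBBBBBBB..........
219 ........BBBBBBBB..........
220 ........BBBBBBBB..........
221 ........BBBBBBBB..........
222 ........BBBBWBBB..........
223 ........?BBWWBBB..........
224 ........WwBWWWwB..........
225 ........WWWWWWWWW.........
226 .......WWW.WWWWWWW........
227 ......wWW..WWWWWWWw.......
228 ......WWW..WWWWWwWW.......
229 .......WW..WWWWwWWW.......
230 .......WWWWWWWWWWW........
231 ........WWWWWWWWWW........
232 .........WWWWWWW..........
233 ..........wwWWWw..........
234 ..........wwWWWW..........
235 .........wwwWWWW..........
236 ........WWwWWWWW..........
237 .......WWWwWWWWWW.........
238 .......WWWwWWWWWWW........
239 .......WWWwWWWWWWW........
240 .......WWWWWWWWWWW........
241 .......
[... 1039 characters left out ...]

260 w..........................
261 ww.........................
scene
.............................b.bbbbb........
.........................bbbbbbbbbbb........
.........................bbbbbbbbbbbb.......
..............bbbbbbbbbbbbbbbbbbbbbbb.......
..b#....##bb#bbbbbbbbbbbbb######b#####......
.b##....########################b#####......
.###....#######################bb#####......
####....######################bbbbb###......
#############################bbbbbbb##......
#############################bbbbbbb##......
#########....################bbbbbbb##......
#########....#####nnnnnnnnn##b......nn......
.########....nnnnnnnnnnnnnnnn........n......
...######.................nnn........n......
```

```bash
python3 -c "
from station import bot
print(bot.hand_in())"
```

```text
the job is handed in; nothing more can be done
None
```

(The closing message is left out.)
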